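Swing the dispensing spout over the beaker and start it

TASK

Push the upright tab of the dispensing selector round with your fingertips until its spout stands over the middle of the glass beaker on the stand, then press the start button fully down and let it go. Only push the tab from one side at a time, never pinch it, and do not touch the spout. Leave the beaker and the three weighing cups standing where they are.

Things in the scene. Friction and masses are not known exactly. Their poses are not given: they have to be found in the camera images.
- stand: The selector's stand, fixed to the bench; origin on its turning axis at bench level, x away from the robot to within 0.25 rad, z up. A foot 80 mm across with flat spokes to four round seats (68 mm across, tops 10 mm above the bench), centres 110 mm from the axis at -60, -20, +20 and +60 degrees from its +x, on the side away from the robot. Each seat carries one vessel, in any order.
- stand_axis (a point): Point on the vertical turning axis, 120 mm above the bench, at the top of the aluminium hub (44 mm across); an 18 mm wide fitting rises from there to 132 mm. Axes: those of the stand.
- rotor (a joint): Angle of the spout about the vertical axis, rad, counter-clockwise from above positive; 0 where the spout points along the stand's +x. Stops at -1.35 and +1.35. It turns in either direction, has no clicks or spring, and stays where friction leaves it (about 0.12 N m, so 1.6 N at the tab).
- spout_tip (a point): Mouth of the bent steel spout tube (8 mm thick), 110 mm from the axis and 86 mm above the bench, open downward. The tube runs out level at 106 mm height from the hub. The tube must not be touched.
- tab_mid (a point): Centre of the upright black tab on the tail lever, directly opposite the spout, 77 mm from the axis, 132 mm above the bench. It is 26 mm long (radially), 16 mm thick, and stands from 108 to 152 mm above the bench; the lever below it is 14 mm wide, 102 to 110 mm high, free below and beside. Axes: x toward the axis and spout, y across the tab. Pressing both side faces at once counts as pinching.
- beaker_mouth (a point): The glass beaker, 53 mm across and 69 mm tall, loose on one of the four seats; point at the centre of its mouth, 79 mm above the bench. It is much taller than the three cups. Must stay where it is.
- cup_a_mouth (a point): Open weighing cup, 47 mm across and 39 mm tall, loose on one of the four seats; point at the centre of its mouth. Must stay where it is.
- cup_b_mouth (a point): Open weighing cup, 51 mm across and 39 mm tall, loose on one of the four seats; point at the centre of its mouth. Must stay where it is.
- cup_c_mouth (a point): Open weighing cup, 55 mm across and 39 mm tall, loose on one of the four seats; point at the centre of its mouth. Must stay where it is.
- start_key (a joint): Travel of the start button, m: 0 up, 0.006 fully down (about 5 N); springs back by itself.
- start_key_top (a point): Centre of the top of the round start button (36 mm across, in a grey housing of its own on the bench, to the left of the stand); pressed straight down.
Not all that is in view belongs to the job. What is shaped like the part that bears start_key but purple is not meant. What is shaped like the part that bears beaker_mouth but turquoise is not meant.

How it is judged:
On the way, in this order (a step that is already met when the one before it is completed fails the run):
1. the tab is pushed ((contact force between any of the fingers, the arm and rotor_c0 above 0.3 N or contact force between any of the fingers, the arm and rotor_c1 above 0.3 N)), for 0.05 s.
2. the spout stands over the middle of the beaker (horizontal distance between spout_tip and beaker_mouth below 0.014 m), for 0.2 s.
3. the start button is pressed down (value of joint start_key above 0.0045 m and horizontal distance between spout_tip and beaker_mouth below 0.014 m), for 0.1 s.
At the end, for the whole second after the job is handed in: The spout's mouth is within 14 mm (horizontally) of the centre of the beaker's mouth and at rest, the start button has been pressed after that and is up again, and the beaker and cups are within 12 mm of where they stood (horizontal distance between spout_tip and beaker_mouth below 0.014 m and value of joint start_key below 0.002 m and velocity of joint rotor between -0.05 and 0.05 rad/s and distance of each of beaker_mouth, cup_a_mouth, cup_b_mouth, cup_c_mouth from where it was at the start of the episode below 0.012 m); the robot touches nothing.
It fails at once if the tab is pinched (both side faces pressed at once) (contact force between the fingers and rotor_c0 above 2 N and contact force between the fingers and rotor_c1 above 2 N).
It fails at once if the spout is touched by the robot (contact force between any of the fingers, the arm and rotor_c2 above 1 N or contact force between any of the fingers, the arm and rotor_c3 above 1 N or contact force between any of the fingers, the arm and rotor_c4 above 1 N).
It fails at once if the start button is pressed while the spout is not over the beaker (value of joint start_key above 0.0045 m and not (horizontal distance between spout_tip and beaker_mouth below 0.014 m)).
It fails at once if the beaker or a cup is shifted, lifted or tipped by more than 12 mm (distance of any of beaker_mouth, cup_a_mouth, cup_b_mouth, cup_c_mouth from where it was at the start of the episode above 0.012 m).
It also fails if it takes over 42 s, if anything falls off the work surface, if the arm or the gripper's body presses on something with over 40 N, if the wrist force passes 120 N, or if a joint passes its speed limit or range.

ROBOT

A 7-joint arm with a two-finger parallel gripper is mounted at the origin on a cart in front of the work surface, level with it; the furniture and walls round the work are solid. World frame = base frame: x ahead of the robot, y to its left, z up, the work surface at z = 0. Lengths are in m, angles in rad, forces in N, time in s.
With the tool pointing down it reaches from about 0.4 to 0.85 m from the base axis. Payload 10.4 kg.
Tool frame: the origin (TCP) lies at the very end of the fingers, on their centre line; the grasp point (between the pads) lies 19 mm behind it; z points along the fingers, y is the direction in which the jaws open and shut (so a half turn about z gives the same grasp; the last joint's range is limited). The gripper opens to 85 mm and grips with 20 to 120 N. Pads are 22 mm wide; open, the fingers measure 114 mm over their backs; the gripper's body (76 mm by 85 mm) begins 54 mm behind the grasp point. The pads swing forward as they close: fully open they stand 13 mm farther back than shut.
Start: joints at [-1.303, 0.332, -0.065, 1.46, 0.022, 1.35, -0.088], TCP at [0.179, 0.599, 0.231] pointing down, gripper open.
Joint ranges: [-2.6, 2.6], [-0.5, 2.12], [-1.47, 1.34], [0.16, 2.42], [-1.27, 4.41], [0.06, 2.06], [-2.6, 2.6]. Speed limits (rad/s): [2.22, 2.22, 2.79, 2.79, 3.14, 3.14, 3.14].

INTERFACE

Orientations are given as a unit quaternion [x, y, z, w].
In Python, from workcell import robot gives the robot as it stands.
- The arm moves only by the tool carry_out, never from a script. Its argument "rows" is a list of rows, each an object with "offset": the shift along the tool's x, y, z in cm, a list of three; "turn": the turn about the tool's z in degrees; "grip": the closure, from 0 (fully open) to 1 (shut). A call has 1 to 8 rows; each row is the pose to reach, as a shift and turn from the pose measured when the call began, along the tool's axes at that moment; what a row does not reach only later rows make up. A row lasts 1/10 s, in which the tool goes at most 50 mm and 8.59 degrees, less where a joint would pass 70% of its speed; a pose out of reach is approached as far as the arm can. A call with a gripper value outside its range is refused whole. The fingers move at their own pace and stop on an object; "newtons" is the grip in N (left out, the last holds). Time passes only in rows, so rows that repeat a pose let the fingers close. It gives the time, the measured TCP pose, the force and the opening at its end, in the units of the state.
- robot.observe(): the state, without advancing time (a new reading comes with each control period).
- robot.camera(name): name is "scene" or "top" or "wrist"; returns a dict with "image" (480x640x3 uint8, blue, green, red), "camera_matrix" (3x3 intrinsics, pixels), "dist" ([k1, k2, p1, p2, k3] as OpenCV has them; the pictures are not rectified), "R" (3x3) and "t" (3): a world point X has camera coordinates R X + t. Camera axes: x right, y down, z forward; pixel columns grow to the right and rows downward; lengths in m; the calibration is good to about 2 mm. A picture is of the moment at which its call begins. There is no depth.
- robot.close_job(): hands the job in, once; it reports no verdict.
The state is a dict: "t": time; "joint_pos": joint angles; "dq": joint speeds; "joint_torque": joint torques, N m; "position": TCP position; "tool_rot": TCP orientation; "contact_force": force on the tool from outside, world axes, zero at the start; "wrist_torque": the same for the moment, N m; "grip_width": opening from 0.0 (shut) to 1.0 (fully open).
Only numpy, scipy, OpenCV 4.12 (cv2) and the standard library are available. Lean on these libraries where they do the work, as an engineer would, in place of code of your own. Each camera call takes 0.05 s, during which the arm holds its last target. There are 200 camera calls.

## Working session

There is one attempt and no reset: what is moved stays moved. The work goes in short steps, Python scripts to look and compute and a tool call to move; the robot and the scene stay as the last step left them, time stands still between calls to the robot, and variables do not carry over. Pictures are saved under pics/ and viewed, about 8 in all and at most 12, crops included, and the job is handed in when it is done.

Besides the shell and the picture viewer there is one more tool, called after "Call:" by a JSON object that holds its "name" and its "arguments", one argument or row to a line. carry_out: Moves the arm, as the interface text tells. Its arguments: {"type":"object","properties":{"rows":{"type":"array"},"newtons":{"type":"number"}},"required":["rows"]}

```bash
mkdir -p pics; cat > h.py <<'E'
import numpy as np,cv2
from workcell import robot
def snap(n,f):
    c=robot.camera(n); cv2.imwrite(f'pics/{f}.png',c['image']); np.savez(f'pics/{f}.npz',**{k:np.array(c[k]) for k in('image','camera_matrix','dist','R','t')}); return c
def load(f): return np.load(f'pics/{f}.npz')
def ray(c,uv,z):
    p=cv2.undistortPoints(np.array([[uv]],float),c['camera_matrix'],c['dist'])[0,0]
    d=c['R'].T@np.array([p[0],p[1],1]); o=-c['R'].T@c['t']; return o+d*(z-o[2])/d[2]
def proj(c,X):
    return cv2.projectPoints(np.array([X],float),cv2.Rodrigues(c['R'])[0],np.array(c['t'],float),c['camera_matrix'],c['dist'])[0][0,0]
E
python3 - <<'E'
from h import *
for n in('top','scene'):
    c=snap(n,n+'0'); print(n,-c['R'].T@c['t'])
print(robot.observe())
E
```

```text
top [0.37614195 0.09056516 0.9542877 ]
scene [ 0.24080126 -0.38825521  0.74797806]
{'t': 0.1, 'joint_pos': array([-1.30262309,  0.3328014 , -0.06469061,  1.46086711,  0.02160701,
        1.34989192, -0.08849991]), 'dq': array([ 2.68628501e-03, -1.09713828e-03,  3.94271198e-04, -2.09904532e-03,
       -5.57527085e-05, -6.55804623e-04,  7.36348218e-04]), 'joint_torque': array([ 1.31293793e-03, -6.26745415e+01,  4.91116731e-02, -3.92429602e+01,
        1.63793337e-02,  7.02953810e-03, -1.95233662e-05]), 'position': array([0.17909708, 0.59843758, 0.23059535]), 'tool_rot': array([ 1.44868929e-01,  9.89450650e-01, -6.33384984e-04, -5.85532148e-05]), 'contact_force': array([-0.10030615,  0.32316858,  0.4434543 ]), 'wrist_torque': array([-0.03941333, -0.02000801, -0.00840683]), 'grip_width': 1.003169047276698}
```

View pics/top0.png

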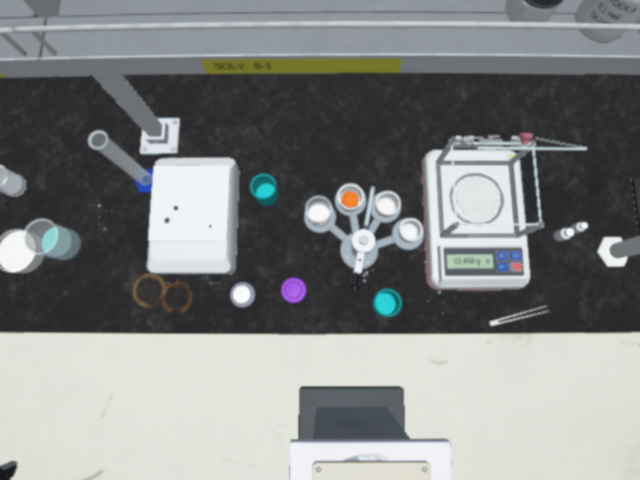

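View pics/scene0.png

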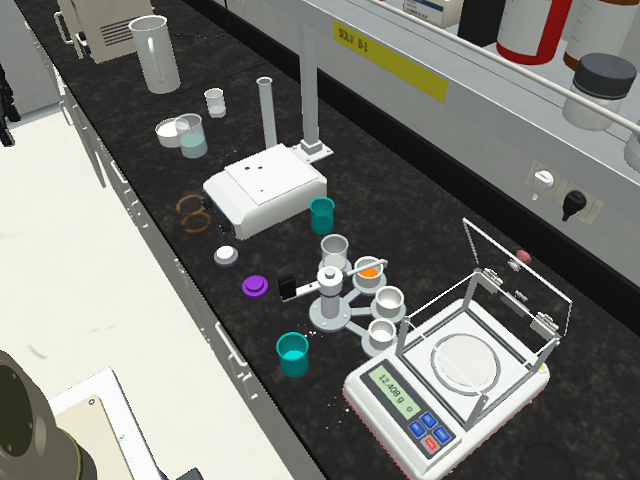

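The top view shows the hub at about (363,240) and four vessels. The tall clear beaker is the leftmost, at (318,212). The spout points up and to the right, towards (371,190), and the black tab is near (357,280). The white start button is at (242,294), with the purple decoy at (293,290). The scene view confirms the tall beaker at (334,250).

```bash
python3 - <<'E'
from h import *
c=load('top0'); im=c['image']
cv2.imwrite('pics/z.png',cv2.resize(im[160:320,220:440],None,fx=3.6,fy=3.6,interpolation=cv2.INTER_CUBIC))
for n,uv,z in [('hub',(363,240),.13),('beaker',(318,208),.079),('key',(242,294),.03),('tab',(358,272),.152),('tip',(371,190),.106)]: print(n,ray(c,uv,z).round(3))
s=load('scene0')
print('key scene',ray(s,(226,254),.03).round(3),'hub',ray(s,(329,272),.13).round(3),'tab top',ray(s,(287,281),.152).round(3))
E
```

```text
hub [0.53 0.02 0.13]
beaker [0.604 0.103 0.079]
key [0.438 0.258 0.03 ]
tab [0.468 0.031 0.152]
tip [0.633 0.    0.106]
key scene [0.437 0.244 0.03 ] hub [0.532 0.016 0.13 ] tab top [0.457 0.027 0.152]
```

View pics/z.png

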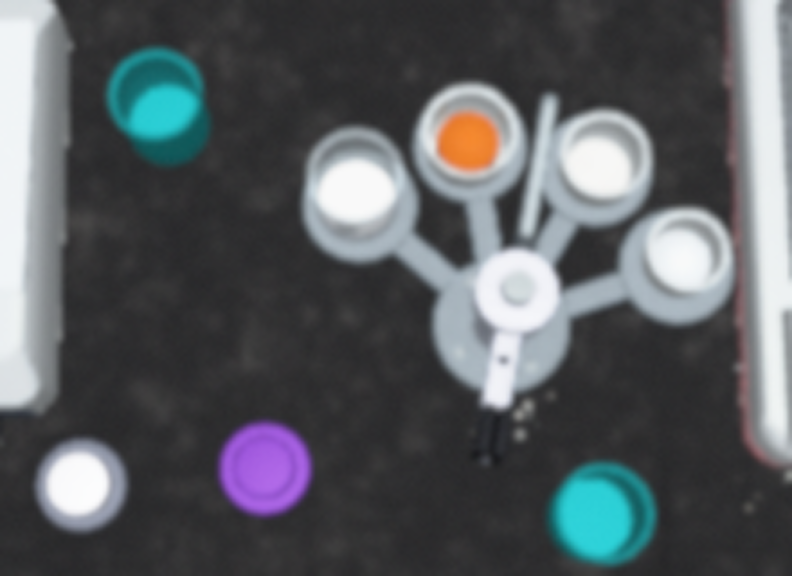

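```bash
python3 - <<'E'
from h import *
c=load('top0'); s=load('scene0')
H=ray(c,(363.9,239.7),.132); print('hub',H)
P=[ray(c,(a/3.6+220,b/3.6+160),z) for a,b,z in[(356,168,.079),(469,135,.049),(606,156,.049),(688,251,.049)]]
for p,a in zip(P,(60,20,-20,-60)):
    d=p-H; print(p.round(3),np.hypot(*d[:2]).round(3),(np.degrees(np.arctan2(d[1],d[0]))-a).round(1))
t=ray(c,(490/3.6+220,458/3.6+160),.15)-H; print('tab far end',t, np.degrees(np.arctan2(-t[1],-t[0])))
t=ray(c,(550/3.6+220,95/3.6+160),.106)-H; print('tube end',t,np.hypot(*t[:2]), np.degrees(np.arctan2(t[1],t[0])))
def tri(u,v):
    A=[];b=[]
    for q,uv in((c,u),(s,v)):
        p=cv2.undistortPoints(np.array([[uv]],float),q['camera_matrix'],q['dist'])[0,0]
        for i in(0,1): A.append(q['R'][i]-p[i]*q['R'][2]); b.append(p[i]*q['t'][2]-q['t'][i])
    return np.linalg.lstsq(np.array(A),np.array(b),rcond=None)[0]
i=s['image']; cv2.imwrite('pics/z2.png',cv2.resize(i[220:320,200:330],None,fx=6,fy=6,interpolation=cv2.INTER_CUBIC))
for n,q,r in(('top',c,(270,325,220,265)),('scene',s,(235,275,205,245))):
    g=q['image'][r[0]:r[1],r[2]:r[3]]; m=(g.min(2)>215).astype('uint8'); M=cv2.moments(m,True); print(n,M['m00'],M['m10']/M['m00']+r[2],M['m01']/M['m00']+r[0])
    if n=='top': u=(M['m10']/M['m00']+r[2],M['m01']/M['m00']+r[0])
    else: v=(M['m10']/M['m00']+r[2],M['m01']/M['m00']+r[0])
print('key',tri(u,v))
E
```

```text
hub [0.53018819 0.0180402  0.132     ]
[0.607 0.102 0.079] 0.114 -12.7
[0.634 0.037 0.049] 0.106 -9.6
[ 0.622 -0.041  0.049] 0.109 -12.8
[ 0.566 -0.086  0.049] 0.11 -10.9
tab far end [-0.08865132  0.01692632  0.018     ] -10.809462639607634
tube end [ 0.1102839  -0.02161238 -0.026     ] 0.11238164438687653 -11.08776019151426
top 230.0 240.71304347826086 293.24782608695654
scene 159.0 224.49685534591194 251.58490566037736
key [0.44081396 0.26290899 0.01743255]
```

View pics/z2.png

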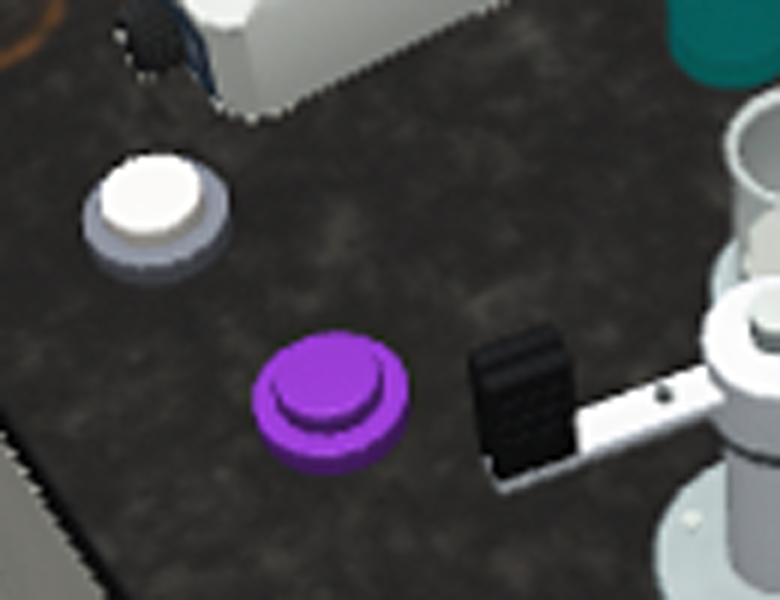

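The stand's yaw is about -11.3°, the beaker lies at about 48.7° from the hub, and the spout is now at about -11°. The tab therefore has to turn CCW by about 60°, pushed from its +y face towards -y. I'll go there with the gripper shut.

```bash
cat >> h.py <<'E'
from scipy.spatial.transform import Rotation as Rn
HUB=np.array([.530,.018])
def to(xyz,yaw,s=None):
    s=s or robot.observe(); R=Rn.from_quat(s['tool_rot']).as_matrix()
    a=np.degrees(np.arctan2(R[1,1],R[0,1]))
    return (R.T@(np.array(xyz)-s['position'])*100).round(2),round(-(yaw-a),1)
def tabpose(th,gap,z=.12):  # tool beside the tab's +side; th spout deg, gap = TCP offset from tab plane
    r=np.radians(th+180); n=np.radians(th+90)
    return [*(HUB+.077*np.array([np.cos(r),np.sin(r)])+gap*np.array([np.cos(n),np.sin(n)])),z],th+90
E
python3 - <<'E'
from h import *
print(tabpose(-11,.045,.231),to(*tabpose(-11,.045,.231)))
E
```

```text
([np.float64(0.4630011116664744), np.float64(0.07686551589913884), 0.231], 79) (array([-4.215e+01, -4.183e+01,  2.000e-02]), np.float64(-5.7))
```

Call:
{"name": "carry_out", "arguments": {
  "rows": [
    {"offset": [-42.1, -41.8, 0], "turn": -5.7, "grip": 1},
    {"offset": [-42.1, -41.8, 0], "turn": -5.7, "grip": 1},
    {"offset": [-42.1, -41.8, 0], "turn": -5.7, "grip": 1},
    {"offset": [-42.1, -41.8, 0], "turn": -5.7, "grip": 1},
    {"offset": [-42.1, -41.8, 0], "turn": -5.7, "grip": 1},
    {"offset": [-42.1, -41.8, 0], "turn": -5.7, "grip": 1},
    {"offset": [-42.1, -41.8, 0], "turn": -5.7, "grip": 1},
    {"offset": [-42.1, -41.8, 0], "turn": -5.7, "grip": 1}
  ],
  "newtons": 30
}}

```text
t: 0.9
position: [0.3706, 0.2453, 0.2311]
tool_rot: [0.095, 0.995, -0.001, -0.0]
contact_force: [0.5, -0.3, -0.3]
grip_width: -0.0
```

```bash
python3 - <<'E'
from h import *
s=robot.observe();print(s['t'],s['position'],s['grip_width'],to(*tabpose(-11,.045,.231)))
E
```

```text
0.9 [0.3706334  0.24526554 0.23111412] -8.47832626397542e-06 (array([-12.27, -14.78,   0.02]), np.float64(0.0))
```

Call:
{"name": "carry_out", "arguments": {
  "rows": [
    {"offset": [-12.3, -14.8, 0], "turn": 0, "grip": 1},
    {"offset": [-12.3, -14.8, 0], "turn": 0, "grip": 1},
    {"offset": [-12.3, -14.8, 0], "turn": 0, "grip": 1},
    {"offset": [-12.3, -14.8, 0], "turn": 0, "grip": 1},
    {"offset": [-12.3, -14.8, 0], "turn": 0, "grip": 1},
    {"offset": [-12.3, -14.8, 0], "turn": 0, "grip": 1},
    {"offset": [-12.3, -14.8, 0], "turn": 0, "grip": 1}
  ]
}}

```text
t: 1.6
position: [0.4628, 0.0776, 0.231]
tool_rot: [0.095, 0.995, -0.001, -0.0]
contact_force: [0.0, -0.0, 1.0]
grip_width: 0.001
```

```bash
python3 - <<'E'
from h import *
s=robot.observe();print(s['t'],s['position'],to(*tabpose(-11,.045,.231)))
snap('wrist','w1')
E
```

```text
1.6 [0.4627789  0.07755377 0.2309976 ] (array([-0.03, -0.06, -0.  ]), np.float64(0.1))
```

View pics/w1.png

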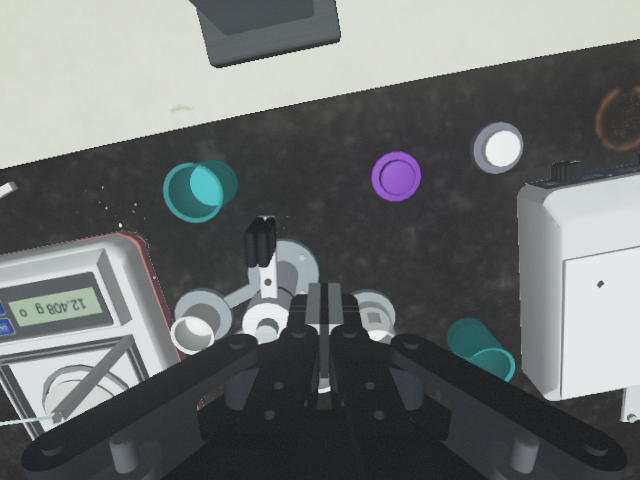

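The wrist view shows the tab at about (261,240), the button at (502,149) and the hub at (268,322). The fingertips are on the tab's +y side, as planned.

```bash
python3 - <<'E'
from h import *
c=load('w1')
print('tab top',ray(c,(263,219),.152),ray(c,(259,234),.152),'expect',tabpose(-11,0)[0])
print('hub',ray(c,(268,325),.132)); 
g=c['image'][115:180,465:530]; m=(g.min(2)>215).astype('uint8'); M=cv2.moments(m,True); k=(M['m10']/M['m00']+465,M['m01']/M['m00']+115)
print('key',k,ray(c,k,.017),ray(c,k,.025))
print('tcp',proj(c,robot.observe()['position']))
print(to(*tabpose(-11,.045,.118)))
E
```

```text
tab top [0.4362217  0.04194249 0.152     ] [0.44556414 0.03696586 0.152     ] expect [np.float64(0.4544147068745299), np.float64(0.03269229264399396), 0.12]
hub [0.52357359 0.02107747 0.132     ]
key (502.4798694232862, 148.28726877040262) [0.43919001 0.26167115 0.017     ] [0.43806228 0.25784381 0.025     ]
tcp [325.62428614 304.03478557]
(array([-0.05, -0.07, 11.3 ]), np.float64(0.2))
```

Call:
{"name": "carry_out", "arguments": {
  "rows": [
    {"offset": [0, 0, 4], "turn": 0, "grip": 1},
    {"offset": [0, 0, 8], "turn": 0, "grip": 1},
    {"offset": [0, 0, 11.2], "turn": 0, "grip": 1},
    {"offset": [0, 0, 11.2], "turn": 0, "grip": 1},
    {"offset": [0, -1.0, 11.2], "turn": 0, "grip": 1},
    {"offset": [0, -1.6, 11.2], "turn": 0, "grip": 1},
    {"offset": [0, -2.0, 11.2], "turn": 0, "grip": 1},
    {"offset": [0, -2.2, 11.2], "turn": 0, "grip": 1}
  ]
}}

```text
t: 2.45
position: [0.4591, 0.0556, 0.1202]
tool_rot: [0.095, 0.995, 0.0, 0.0]
contact_force: [-0.6, -0.2, 1.0]
grip_width: 0.003
```

```bash
python3 - <<'E'
from h import *
s=robot.observe();print(s['t'],s['position'],s['contact_force'])
for th in(-4,4,12,20,28,36,44): print(th,to(*tabpose(th,.022,.119)))
E
```

```text
2.45 [0.45908398 0.05560643 0.12023629] [-0.56481202 -0.1657045   1.03558633]
-4 (array([ 0.23, -1.09,  0.12]), np.float64(-6.9))
4 (array([ 0.33, -2.21,  0.12]), np.float64(-14.9))
12 (array([ 0.28, -3.32,  0.12]), np.float64(-22.9))
20 (array([ 0.06, -4.42,  0.12]), np.float64(-30.9))
28 (array([-0.3 , -5.48,  0.12]), np.float64(-38.9))
36 (array([-0.81, -6.47,  0.12]), np.float64(-46.9))
44 (array([-1.45, -7.39,  0.12]), np.float64(-54.9))
```

Call:
{"name": "carry_out", "arguments": {
  "rows": [
    {"offset": [0.1, -0.5, 0], "turn": -3.5, "grip": 1},
    {"offset": [0.2, -1.1, 0], "turn": -7, "grip": 1},
    {"offset": [0.3, -1.6, 0], "turn": -11, "grip": 1},
    {"offset": [0.3, -2.2, 0], "turn": -15, "grip": 1},
    {"offset": [0.3, -2.8, 0], "turn": -19, "grip": 1},
    {"offset": [0.3, -3.3, 0], "turn": -23, "grip": 1},
    {"offset": [0.2, -3.9, 0], "turn": -27, "grip": 1},
    {"offset": [0.1, -4.4, 0], "turn": -31, "grip": 1}
  ]
}}

```text
t: 3.25
position: [0.4501, 0.0128, 0.1209]
tool_rot: [-0.176, 0.984, 0.0, 0.001]
contact_force: [-0.6, 0.7, 1.3]
grip_width: 0.0
```

```bash
python3 - <<'E'
from h import *
s=robot.observe();print(s['t'],s['position'],s['contact_force'])
for th in(24,28,32,36,40,44,48): print(th,to(*tabpose(th,.022,.12)))
a=snap('top','t2')['image'];b=snap('wrist','w2')['image']
cv2.imwrite('pics/v2.png',np.hstack([cv2.resize(a[160:320,260:440],None,fx=2.5,fy=2.5),cv2.resize(b[:,100:500],(350,400))]))
E
```

```text
3.25 [0.45014957 0.01282356 0.1209439 ] [-0.58027032  0.72911927  1.27549076]
24 (array([ 0.16, -0.59,  0.09]), np.float64(-3.7))
28 (array([ 0.26, -1.14,  0.09]), np.float64(-7.7))
32 (array([ 0.32, -1.69,  0.09]), np.float64(-11.7))
36 (array([ 0.34, -2.25,  0.09]), np.float64(-15.7))
40 (array([ 0.32, -2.81,  0.09]), np.float64(-19.7))
44 (array([ 0.27, -3.37,  0.09]), np.float64(-23.7))
48 (array([ 0.17, -3.92,  0.09]), np.float64(-27.7))
```

View pics/v2.png

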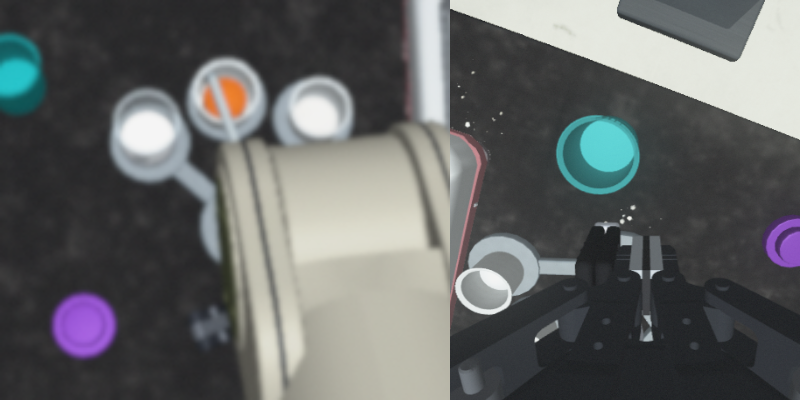

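The top view shows the spout now over the orange cup, with its tip near (345,191). The wrist view shows the tab against the finger's side, so the pushing works.

```bash
python3 - <<'E'
from h import *
c=load('t2')
t=ray(c,(345.2,191.2),.106)[:2]-HUB; print(np.hypot(*t),np.degrees(np.arctan2(t[1],t[0])))
for q,uv in(('w2',(100+(605-450)*400/350,228*1.2)),): print(ray(load(q),uv,.152)[:2]-HUB)
E
```

```text
0.10587996551478959 17.683600782171858
[-0.10069733 -0.03065168]
```

Call:
{"name": "carry_out", "arguments": {
  "rows": [
    {"offset": [0.1, -0.6, 0], "turn": -4, "grip": 1},
    {"offset": [0.2, -1.1, 0], "turn": -8, "grip": 1},
    {"offset": [0.3, -1.7, 0], "turn": -12, "grip": 1},
    {"offset": [0.3, -2.2, 0], "turn": -16, "grip": 1},
    {"offset": [0.3, -2.8, 0], "turn": -20, "grip": 1},
    {"offset": [0.3, -3.3, 0], "turn": -24, "grip": 1},
    {"offset": [0.2, -3.6, 0], "turn": -26, "grip": 1},
    {"offset": [0.2, -3.6, 0], "turn": -26, "grip": 1}
  ]
}}

```text
t: 4.15
position: [0.4607, -0.0223, 0.121]
tool_rot: [-0.391, 0.92, -0.0, 0.001]
contact_force: [0.7, 0.4, -0.4]
grip_width: -0.001
```

```bash
python3 - <<'E'
from h import *
s=robot.observe();print(s['t'],s['position'],s['contact_force'])
for th in(44,46,48,50): print(th,to(*tabpose(th,.022,.12)))
a=snap('top','t3')['image'];b=snap('scene','s3')['image']
cv2.imwrite('pics/v3.png',np.hstack([cv2.resize(a[170:290,280:380],None,fx=4,fy=4),cv2.resize(b[200:320,270:370],None,fx=4,fy=4)]))
E
```

```text
4.15 [ 0.46074354 -0.02226938  0.12102353] [ 0.74091066  0.39466319 -0.38455037]
44 (array([-0.09,  0.28,  0.1 ]), np.float64(2.0))
46 (array([-0.01,  0.02,  0.1 ]), np.float64(0.0))
48 (array([ 0.06, -0.25,  0.1 ]), np.float64(-2.0))
50 (array([ 0.13, -0.53,  0.1 ]), np.float64(-4.0))
```

View pics/v3.png

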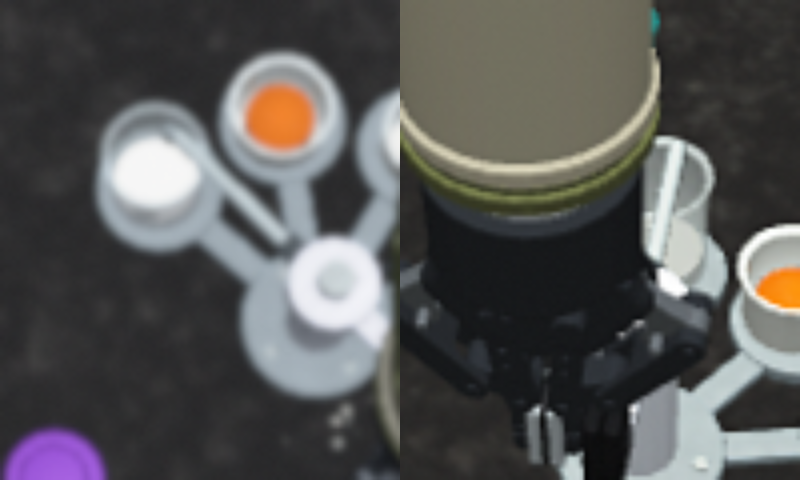

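The top view shows the tube end at (322.5,204) and the beaker rim centred near (318.5,207). They are nearly in line.

```bash
python3 - <<'E'
from h import *
c=load('t3')
for uv,z in(((322,203.2),.106),((318.5,207),.079)):
    p=ray(c,uv,z)[:2]; t=p-HUB; print(p,np.hypot(*t),np.degrees(np.arctan2(t[1],t[0])))
a=ray(c,(280+280/4,170+240/4),.106)[:2];b=ray(c,(280+175/4,170+135/4),.106)[:2];d=b-a;print('tube dir',np.degrees(np.arctan2(d[1],d[0])))
E
```

```text
[0.60692172 0.09520745] 0.10898596999650867 45.10621737980085
[0.60647398 0.10232424] 0.11383693417972579 47.79499464573493
tube dir 43.91345458364437
```

Call:
{"name": "carry_out", "arguments": {
  "rows": [
    {"offset": [0, -0.2, 0], "turn": -1.5, "grip": 1},
    {"offset": [0.1, -0.4, 0], "turn": -3, "grip": 1},
    {"offset": [0.1, -0.5, 0], "turn": -3.5, "grip": 1},
    {"offset": [0.1, -0.5, 0], "turn": -3.5, "grip": 1},
    {"offset": [0.1, -0.2, 0], "turn": -3.5, "grip": 1},
    {"offset": [0.1, 1, 0], "turn": -3.5, "grip": 1},
    {"offset": [0.1, 3, 0], "turn": -3.5, "grip": 1},
    {"offset": [0.1, 3, 0], "turn": -3.5, "grip": 1}
  ]
}}

```text
t: 5.05
position: [0.4373, -0.0005, 0.1209]
tool_rot: [-0.419, 0.908, 0.0, 0.001]
contact_force: [0.5, 0.2, -0.3]
grip_width: -0.004
```

```bash
python3 - <<'E'
from h import *
s=robot.observe();print(s['t'],s['position'],s['contact_force'])
a=snap('top','t4')['image']
print(to((*s['position'][:2],.231),79), to((.439,.260,.15),79))
cv2.imwrite('pics/v4.png',cv2.resize(a[170:290,280:400],None,fx=5,fy=5,interpolation=cv2.INTER_CUBIC))
E
```

```text
5.05 [ 0.4373337  -0.00048173  0.12086752] [ 0.54450144  0.19757695 -0.26672892]
(array([ -0.03,   0.1 , -10.99]), np.float64(60.6)) (array([-19.95,  16.87,  -2.86]), np.float64(60.6))
```

View pics/v4.png

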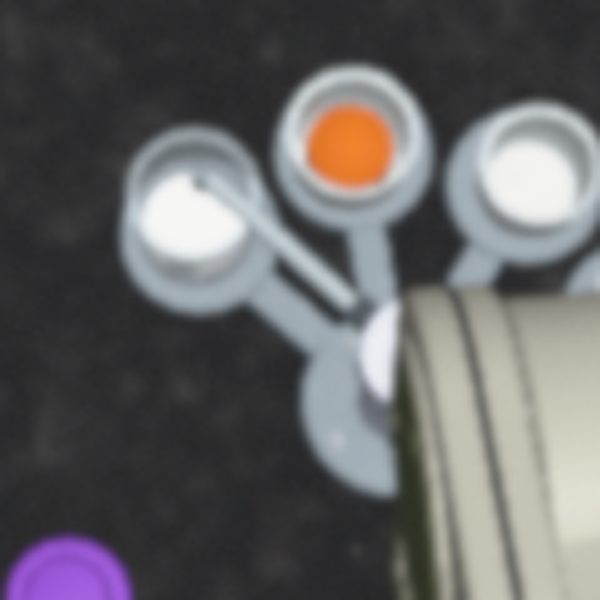

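The tube end is at (320,206) and the rim centre at about (319,208), so the spout is centred to within a few mm. Next I'll raise the tool and go over to the start button.

Call:
{"name": "carry_out", "arguments": {
  "rows": [
    {"offset": [0, 0, -4], "turn": 0, "grip": 1},
    {"offset": [0, 0, -5], "turn": 0, "grip": 1},
    {"offset": [-20, 16.9, -5], "turn": 0, "grip": 1},
    {"offset": [-20, 16.9, -5], "turn": 0, "grip": 1},
    {"offset": [-20, 16.9, -5], "turn": 0, "grip": 1},
    {"offset": [-20, 16.9, -5], "turn": 0, "grip": 1},
    {"offset": [-20, 16.9, -5], "turn": 0, "grip": 1},
    {"offset": [-20, 16.9, -5], "turn": 0, "grip": 1}
  ]
}}

```text
t: 5.9
position: [0.4382, 0.2663, 0.1711]
tool_rot: [-0.422, 0.907, 0.001, 0.002]
contact_force: [-0.9, -0.5, -0.2]
grip_width: -0.002
```

```bash
python3 - <<'E'
from h import *
s=robot.observe();print(s['t'],s['position'],to((.439,.260,.035),0)[0])
c=snap('wrist','w5');a=snap('top','t5')['image']
print('tcp px',proj(c,s['position']),'key px',proj(c,(.439,.26,.02)))
cv2.imwrite('pics/v5.png',np.hstack([c['image'][:400,150:550],cv2.resize(a[170:290,280:400],(400,400),interpolation=cv2.INTER_CUBIC)]))
E
```

```text
5.9 [0.43819531 0.26625386 0.17108976] [ 0.48 -0.46 13.61]
tcp px [322.17769846 303.99953991] key px [317.63899876 214.65029732]
```

View pics/v5.png

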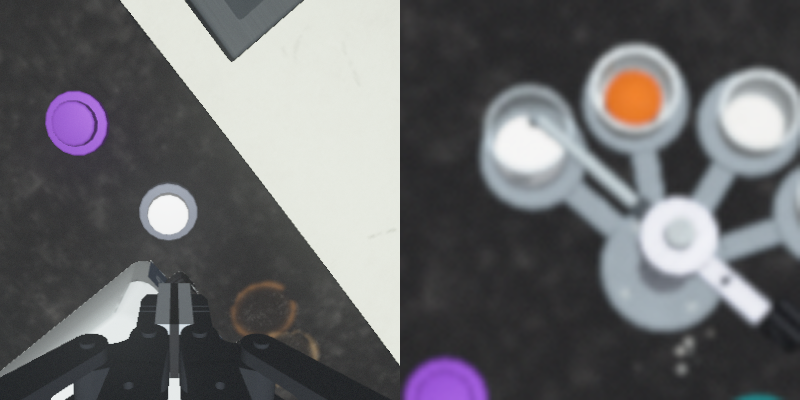

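The button is at (318,214) in the wrist view and the prediction was (317.6,214.6), so they agree. In the top view the spout tip is over the beaker. The hotplate corner is close by, so I'll check the gripper body's clearance.

```bash
python3 - <<'E'
from h import *
c=load('top0'); s=load('scene0'); w=load('w5')
b=ray(s,(241,236),0); print('base corner',b, 'top cam',ray(c,(236,273),0))
for z in(.03,.05,.07,.09): print(z,ray(s,(242,216),z),proj(s,(b[0],b[1],z)),ray(c,(235,270),z),ray(w,(298,262),z))
E
```

```text
base corner [4.97087949e-01 2.97588996e-01 1.11022302e-16] top cam [0.48396958 0.27763909 0.        ]
0.03 [0.51792232 0.32210766 0.03      ] [239.02329811 226.43769487] [0.48674771 0.27402758 0.03      ] [0.47723125 0.27923453 0.03      ]
0.05 [0.51020284 0.30231979 0.05      ] [237.66002318 219.82901937] [0.48435439 0.27005776 0.05      ] [0.47098657 0.27426187 0.05      ]
0.07 [0.50248335 0.28253192 0.07      ] [236.25874838 213.02427679] [0.48196107 0.26608795 0.07      ] [0.4647419  0.26928922 0.07      ]
0.09 [0.49476387 0.26274405 0.09      ] [234.81801575 206.01529537] [0.47956776 0.26211814 0.09      ] [0.45849722 0.26431656 0.09      ]
```

Call:
{"name": "carry_out", "arguments": {
  "rows": [
    {"offset": [1.0, -0.1, 4], "turn": 0, "grip": 1},
    {"offset": [1.0, -0.1, 8], "turn": 0, "grip": 1},
    {"offset": [1.0, -0.1, 11.5], "turn": 0, "grip": 1},
    {"offset": [1.0, -0.1, 13.6], "turn": 0, "grip": 1},
    {"offset": [1.0, -0.1, 13.6], "turn": 0, "grip": 1}
  ]
}}

```text
t: 6.5
position: [0.4328, 0.2508, 0.0325]
tool_rot: [-0.419, 0.908, -0.001, -0.001]
contact_force: [0.4, -0.3, -0.8]
grip_width: 0.001
```

```bash
python3 - <<'E'
from h import *
c=snap('scene','s6'); cv2.imwrite('pics/v6.png',cv2.resize(c['image'][150:300,150:350],None,fx=4,fy=4)); print(robot.observe()['t'])
E
```

```text
6.55
```

View pics/v6.png

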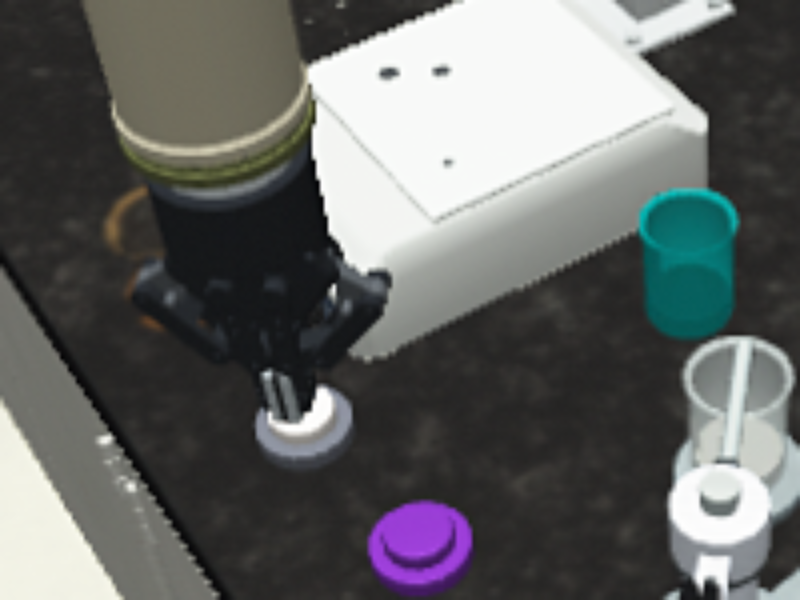

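The fingertips are just above the button, with the spout inside the beaker's outline. I'll correct y by 7 mm and press slowly.

Call:
{"name": "carry_out", "arguments": {
  "rows": [
    {"offset": [-0.5, 0.4, 0], "turn": 0, "grip": 1},
    {"offset": [-0.5, 0.4, 0.3], "turn": 0, "grip": 1},
    {"offset": [-0.5, 0.4, 0.6], "turn": 0, "grip": 1},
    {"offset": [-0.5, 0.4, 0.9], "turn": 0, "grip": 1},
    {"offset": [-0.5, 0.4, 0.9], "turn": 0, "grip": 1}
  ]
}}

```text
t: 7.05
position: [0.4338, 0.2581, 0.0252]
tool_rot: [-0.42, 0.908, -0.001, 0.0]
contact_force: [0.6, -0.1, 0.8]
grip_width: -0.001
```

Call:
{"name": "carry_out", "arguments": {
  "rows": [
    {"offset": [0, 0, 0.3], "turn": 0, "grip": 1},
    {"offset": [0, 0, 0.6], "turn": 0, "grip": 1},
    {"offset": [0, 0, 0.6], "turn": 0, "grip": 1}
  ]
}}

```text
t: 7.35
position: [0.434, 0.2581, 0.019]
tool_rot: [-0.42, 0.908, -0.001, 0.0]
contact_force: [0.1, 0.3, 3.9]
grip_width: 0.001
```

Contact has started (3.9 N). I'll press on.

Call:
{"name": "carry_out", "arguments": {
  "rows": [
    {"offset": [0, 0, 0.2], "turn": 0, "grip": 1},
    {"offset": [0, 0, 0.4], "turn": 0, "grip": 1},
    {"offset": [0, 0, 0.4], "turn": 0, "grip": 1}
  ]
}}

```text
t: 7.65
position: [0.4341, 0.2582, 0.0159]
tool_rot: [-0.42, 0.908, -0.001, 0.0]
contact_force: [-4.9, -3.1, 16.4]
grip_width: 0.001
```

Call:
{"name": "carry_out", "arguments": {
  "rows": [
    {"offset": [0, 0, 0.2], "turn": 0, "grip": 1},
    {"offset": [0, 0, 0.2], "turn": 0, "grip": 1},
    {"offset": [0, 0, 0.2], "turn": 0, "grip": 1}
  ]
}}

```text
t: 7.95
position: [0.4342, 0.2583, 0.0157]
tool_rot: [-0.419, 0.908, -0.0, 0.0]
contact_force: [-9.3, -6.3, 30.0]
grip_width: -0.001
```

```bash
python3 - <<'E'
from h import *
c=snap('scene','s7'); f=lambda i:cv2.resize(i[200:280,190:290],None,fx=4,fy=4,interpolation=cv2.INTER_CUBIC)
cv2.imwrite('pics/v7.png',np.hstack([f(load('s6')['image']),f(c['image'])])); s=robot.observe();print(s['t'],s['contact_force'],s['wrist_torque'])
E
```

```text
8.0 [-10.04138477  -6.08880218  30.63738514] [-1.3462282   2.2743122  -0.02608529]
```

View pics/v7.png

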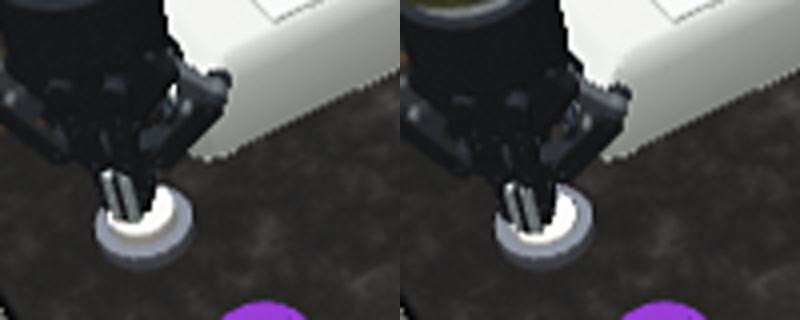

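The right-hand picture shows the white cap sunk flush with its housing, and the force is stiff at 30 N with no further travel. It has bottomed out, so I'll release.

Call:
{"name": "carry_out", "arguments": {
  "rows": [
    {"offset": [0, 0, -0.5], "turn": 0, "grip": 1},
    {"offset": [0, 0, -2], "turn": 0, "grip": 1},
    {"offset": [0, 0, -6], "turn": 0, "grip": 1},
    {"offset": [0, 0, -10], "turn": 0, "grip": 1},
    {"offset": [0, 0, -14], "turn": 0, "grip": 1},
    {"offset": [0, 0, -14], "turn": 0, "grip": 1},
    {"offset": [0, 0, -14], "turn": 0, "grip": 1}
  ]
}}

```text
t: 8.7
position: [0.4343, 0.2586, 0.156]
tool_rot: [-0.419, 0.908, -0.0, 0.001]
contact_force: [-0.4, 0.4, 0.1]
grip_width: 0.001
```

```bash
python3 - <<'E'
from h import *
c=snap('wrist','w8');a=snap('top','t8')['image']; b=load('t5')['image']
f=lambda i:cv2.resize(i[170:290,280:420],None,fx=3,fy=3,interpolation=cv2.INTER_CUBIC)
print('stand change',np.abs(f(a).astype(int)-f(b)).mean())
cv2.imwrite('pics/v8.png',np.hstack([c['image'][40:400,170:530],f(a)]));s=robot.observe();print(s['t'],s['contact_force'])
E
```

```text
stand change 0.6317085537918872
8.8 [ 0.16418106  0.54794931 -0.07917394]
```

View pics/v8.png

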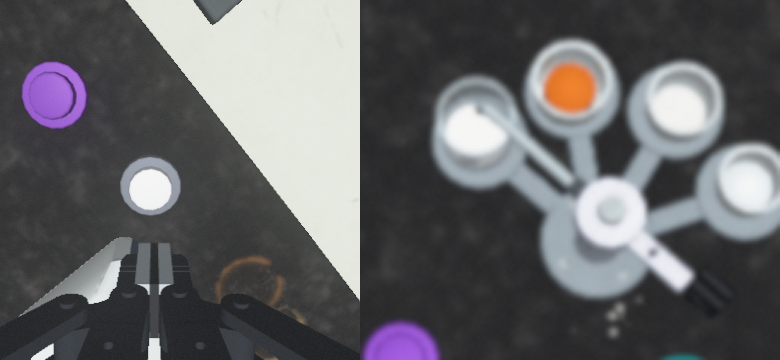

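The button is up again, the stand looks unchanged, the spout is over the beaker and the arm is clear. I'm handing the job in.

```bash
python3 -c "
from workcell import robot
print(robot.close_job())"
```

```text
the job is handed in; nothing more can be done
None
```

I turned the selector to the beaker, pressed and released the start button, and handed the job in at about 8.8 s. No verdict was reported.

- **Tab:** I pushed it round by about 60° from its +y side only, with the shut fingertips, until the spout stood over the beaker on the leftmost seat.
- **Button:** I pressed it to a hard stop, with about 30 N and no further travel. The cap looked flush with its housing, and it was up again in the last wrist picture.
- **Last checks:** In the last top view the spout tip is within a few mm of the beaker's centre. That is an estimate by eye from the picture, against the 14 mm allowed. All four vessels look unmoved, and the contact force is about zero.
- **Disagreements:** Single-view estimates of the button's y position differed by about 14 mm at an assumed height. Combining two views and a close wrist look settled it. At the bottom of the press there was about 11 N of sideways force, which I took to be friction at the fingertips.

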